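# Index the sensor arm one hole over

### The job

Move the sensor arm of the instrument on to the next hole, on the side where the reference target (the post with the square plate) stands: hook a fingertip through the pull ring on the arm's outer end, lift the spring index pin out of its hole, swing the arm one hole towards the target's side, and let the ring go so that the pin drops fully home in that hole. Grip nothing, do not force the arm or the ring, leave the things standing round the instrument where they are, and finish clear of everything.

Things in the scene. Friction and masses are not known exactly. Their poses are not given: they have to be found in the camera images.
- stand: the fixed instrument: black base plate 360 x 370 mm, 12 mm thick, and a steel column with a round sample stage (110 mm across, top 82 mm above the table). Origin: on the column's vertical axis, about which the arm swings, at table height. x points away from the robot (more or less), y left, z up; the plate reaches 235 mm to the -x and 125 mm to the +x side.
- swing_arm (a joint): angle of the swing arm about the column, rad: 0 in the middle hole, positive counter-clockwise from above (outer end to the stand's -y side); next holes at +0.349 and -0.349. Locked while the pin is in a hole, else turns with under 2 N at the ring and stays where left. 30 mm wide, top 46 mm above the table, ends 225 mm from the axis; a brass sensor 145 mm high stands on it 105 mm from the axis.
- index_pin (a joint): height of the vertical 10 mm spring pin, m: 0 fully home in a hole, 0.014 with its tip on the rail between holes, at most 0.04. The spring pushes it down with 5 N when home, 8 N at the top. It is 200 mm from the column's axis and slides only up and down in the arm; its round tip and the bevelled holes draw it in from up to about 5 mm off-centre.
- ring (a point): centre of the opening of the steel pull ring fixed on the pin's head: inside 56 mm wide (across the arm), 46 mm high, 7 mm bar. Pin home: 96 mm above the table, 178 mm from the column's axis. From its lowest bar (81 mm up) it leans 55 degrees from upright towards the column: a finger pointing down and tilted some 20 to 45 degrees to the column goes in. x along the arm to the column, z up.
- target: the reference target, loose: a 60 x 60 mm square brass plate on a 14 mm steel post with a round 60 mm foot, 160 mm high in all; stands to the left or the right (+y or -y) of the stand. Origin: centre of the foot's underside. To stay where it is.
- bottle: a closed amber bottle, 52 mm across and 110 mm high, loose, on the other side of the stand. Origin: centre of its underside. To stay where it is.
- weight: a brass test weight with a knob, 40 mm across and 50 mm high, loose. Origin: centre of its underside. To stay where it is.
- driver: a screwdriver lying on the table, loose. To stay where it is.
- middle_hole (a point): mouth of the middle of the five holes in the steel index rail, where the pin starts; 200 mm from the column's axis on the stand's -x side, 30 mm above the table (the rail's top). The rail is 22 mm wide and curves about the column; the holes are 20 degrees (0.349 rad, 70 mm) apart, two on either side of the middle one. Axes as the stand's.

How it is judged:
On the way:
1. the pin is lifted out of the hole it starts in, the arm still there (value of joint index_pin above 0.011 m and value of joint swing_arm between -0.08 and 0.08 rad), for 0.1 s.
At the end, for the whole second after the job is handed in: The arm stands at rest in the next hole on the target's side (0.349 rad from the middle one, within 0.025 rad) with the pin home to within 3 mm (value of joint index_pin below 0.003 m and velocity of joint swing_arm between -0.05 and 0.05 rad/s and ((y of target in the frame of stand above 0 m and value of joint swing_arm between -0.374 and -0.324 rad) or (y of target in the frame of stand below 0 m and value of joint swing_arm between 0.324 and 0.374 rad))); the robot touches nothing.
It fails at once if the target is moved or lifted by more than 15 mm (distance of target from where it was at the start of the episode above 0.015 m).
It fails at once if the bottle is moved or lifted by more than 15 mm (distance of bottle from where it was at the start of the episode above 0.015 m).
It fails at once if the weight is moved or lifted by more than 15 mm (distance of weight from where it was at the start of the episode above 0.015 m).
It fails at once if the screwdriver is moved or lifted by more than 15 mm (distance of driver from where it was at the start of the episode above 0.015 m).
It fails at once if the ring, arm or instrument is gripped or forced (over 40 N from the fingers) (contact force between the fingers and stand above 40 N).
It also fails if it takes over 48 s, if anything falls off the work surface, if the arm or the gripper's body presses on something with over 40 N, if the wrist force passes 120 N, or if a joint passes its speed limit or range.

### The arm

A 6-joint arm with a two-finger parallel gripper is mounted at the origin on the work surface. World frame = base frame: x ahead of the robot, y to its left, z up, the work surface at z = 0. Lengths are in m, angles in rad, forces in N, time in s.
With the tool pointing down it reaches from about 0.3 to 0.875 m from the base axis. Payload 6.4 kg.
Tool frame: the origin (TCP) lies between the finger pads; the fingertips stand 19 mm ahead of it and the grasp point (between the pads) is the TCP (robot.tip_extent is the distance from the TCP to the fingertips, in m); z points along the fingers, x is the direction in which the jaws open and shut, and the axes are right-handed (so a half turn about z gives the same grasp; the last joint's range is limited). The gripper opens to 85 mm and grips with 20 to 120 N. Pads are 22 mm wide; open, the fingers measure 114 mm over their backs; the gripper's body (76 mm by 85 mm) begins 54 mm behind the grasp point. The pads swing forward as they close: fully open they stand 13 mm farther back than shut.
Start: joints at [-1.358, 0.181, 1.607, -0, 1.354, -0.206], TCP at [0.234, -0.525, 0.25] pointing down, gripper open.
Joint ranges: [-2.99, 2.99], [-0.89, 2.07], [0.3, 2.58], [-1.14, 4.28], [0, 2.63], [-3.12, 3.12]. Speed limits (rad/s): [2.57, 2.57, 3.01, 3.14, 3.14, 3.14].

### API

Orientations are given as [roll, pitch, yaw] about the fixed x, y, z axes, in that order (R = Rz(yaw) Ry(pitch) Rx(roll)).
In Python, from cell import robot gives the robot as it stands.
- The arm moves only by the tool step_arm, never from a script. Its argument "rows" is a list of rows, each an object with "slide": the shift along the world's x, y, z in cm, a list of three; "angular": the turn, a rotation vector about the world's x, y, z in degrees, a list of three. In form: [{"slide": [x, y, z], "angular": [ax, ay, az]}, ...]. A call has 1 to 20 rows; each row shifts and turns the commanded pose from where the row before left it; what a row does not reach is not made up. A row lasts 1/10 s, in which the tool goes at most 50 mm and 8.59 degrees, less where a joint would pass 70% of its speed; a pose out of reach is approached as far as the arm can. A call with a gripper value outside its range is refused whole. "fingers" is the gripper's target within -1 to 1 (fully open at 1, half-way at 0, shut at -1), set as the call begins (left out, the last holds). The fingers move at their own pace and stop on an object; "squeeze" is the grip in N (left out, the last holds). Time passes only in rows, so rows that do not move let the fingers close. It gives the time, the measured TCP pose, the force and the opening at its end, in the units of the state.
- robot.state(): the state, without advancing time (a new reading comes with each control period).
- robot.camera(name): name is "side" or "top" or "wrist"; returns (picture, depth): 400x640x3 uint8, blue, green, red; 400x640 float32, m along the optical axis (not along the pixel's ray), 0 where there is no reading.
- robot.camera_params(name): a dict with "fx", "fy", "cx", "cy" (pixels), "rvec" (rotation vector, rad) and "tvec" (3), from world to camera coordinates, as OpenCV has them; the wrist camera has in their place "T_tool_cam" (4x4, takes a point from camera to tool coordinates, whose origin is the TCP and whose axes are the tool frame's). Camera axes: x right, y down, z forward; pixel columns grow to the right and rows downward; lengths in m; the calibration is good to about 2 mm. The wrist camera is an equidistant fisheye: a pixel r from the principal point sees the ray r / f radians off the axis. A picture is of the moment at which its call begins: read the wrist's pose just before it. camera_params takes no time and is no camera call.
- robot.sign_off(): hands the job in, once; it reports no verdict.
The state is a dict: "clock": time; "qpos": joint angles; "qd": joint speeds; "joint_efforts": joint torques, N m; "tcp_pos": TCP position; "orientation": TCP orientation; "ft_force": force on the tool from outside, world axes, zero at the start; "torque": the same for the moment, N m; "width": finger opening in m.
Only numpy, scipy, OpenCV 4.12 (cv2) and the standard library are available. Lean on these libraries where they do the work, as an engineer would, in place of code of your own. Each camera call takes 0.05 s, during which the arm holds its last target. There are 200 camera calls.

## Working session

There is one attempt and no reset: what is moved stays moved. The work goes in short steps, Python scripts to look and compute and a tool call to move; the robot and the scene stay as the last step left them, time stands still between calls to the robot, and variables do not carry over. Pictures are saved under pics/ and viewed, about 8 in all and at most 12, crops included, and the job is handed in when it is done.

Besides the shell and the picture viewer there is one more tool, called as a command line: name --argument value ..., lists and objects as JSON in quotes. step_arm: Moves the arm, as the interface text tells. Its arguments: {"type":"object","properties":{"rows":{"type":"array","items":{"type":"object","properties":{"slide":{"type":"array","items":{"type":"number"}},"angular":{"type":"array","items":{"type":"number"}}}}},"fingers":{"type":"number"},"squeeze":{"type":"number"}},"required":["rows"]}

```bash
ls; mkdir -p pics
cat > h.py <<'E'
import numpy as np,cv2
from cell import robot
from scipy.spatial.transform import Rotation as Rn
def cam(n):
    p=robot.camera_params(n);R=cv2.Rodrigues(np.array(p["rvec"],float))[0];return p,R,np.array(p["tvec"],float).ravel()
def cloud(n,d):
    p,R,t=cam(n);v,u=np.mgrid[:400,:640]
    P=np.stack([(u-p["cx"])/p["fx"]*d,(v-p["cy"])/p["fy"]*d,d],-1)
    return (P-t)@R
def ray(n,u,v,z):
    p,R,t=cam(n);o=-R.T@t;r=R.T@np.array([(u-p["cx"])/p["fx"],(v-p["cy"])/p["fy"],1]);return o+r*(z-o[2])/r[2]
def proj(n,P):
    p,R,t=cam(n);c=R@np.array(P,float)+t;return [p["fx"]*c[0]/c[2]+p["cx"],p["fy"]*c[1]/c[2]+p["cy"]]
E
python3 - <<'E'
from h import *
print(robot.state())
for n in("top","side"):
    i,d=robot.camera(n);np.savez("pics/%s0.npz"%n,i=i,d=d);cv2.imwrite("pics/%s0.png"%n,i)
    p,R,t=cam(n);print(n,p["fx"],-R.T@t,R[2],(d>0).mean())
E
```

```text
pics
{'clock': 0.0, 'qpos': array([-1.35832390e+00,  1.81526142e-01,  1.60800823e+00, -1.17121719e-05,
        1.35381623e+00, -2.06272801e-01]), 'qd': array([ 0.00021347, -0.0006507 , -0.00066655,  0.00010815, -0.00163101,
       -0.0011544 ]), 'joint_efforts': array([ 8.21651884e-05, -4.44872904e+01, -3.51333976e+01, -2.30566402e-04,
        9.00601881e-03,  2.43213492e-05]), 'tcp_pos': array([ 0.23371735, -0.52478398,  0.2493924 ]), 'orientation': array([-3.14124379e+00,  1.72302645e-03, -1.15204827e+00]), 'ft_force': array([ 0.52697764,  0.62268161, -0.12302416]), 'torque': array([ 0.00176409, -0.00106231,  0.05419794]), 'width': 0.08544181077727589}
top 506.24330145767 [0.4082938  0.0060377  1.18157759] [ 0.12017907 -0.01423745 -0.99265013] 0.995984375
side 464.64783543402916 [-0.04555834  0.7762855   0.74867099] [ 0.4949683  -0.65149927 -0.5749392 ] 0.9959765625
```

View pics/top0.png

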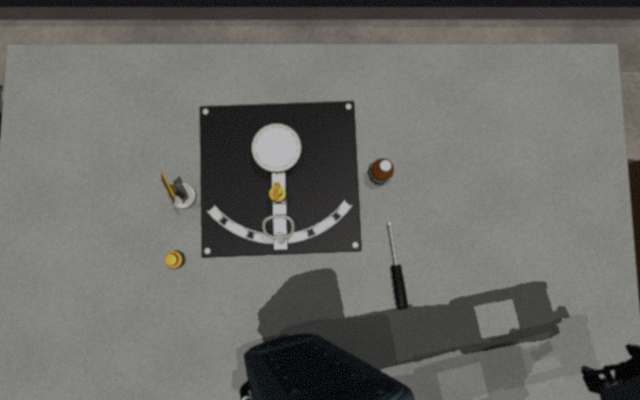

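View pics/side0.png

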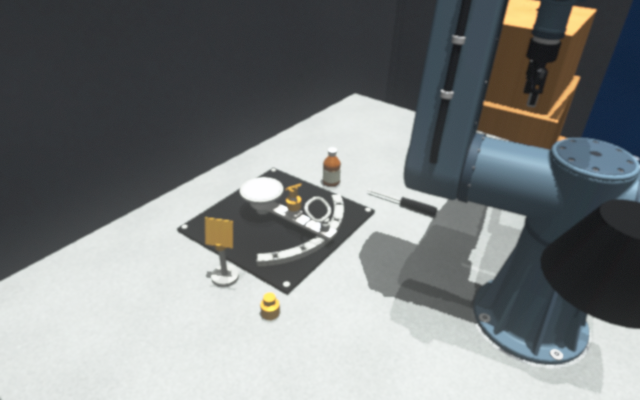

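The top view shows the stage at (276,148), the ring at (278,227), the target at (183,195) on the left (+y), the weight at (174,260), the bottle at (381,170) and the driver at (398,270). The side view agrees, so the arm has to swing towards +y.

Run:
```python
from h import *
Z=np.load("pics/top0.npz");i,d=Z["i"],Z["d"];P=cloud("top",d);g=i.min(2)
roi=np.zeros((400,640),bool);roi[115:180,240:312]=1
m=roi&(P[...,2]>.07)&(P[...,2]<.095)&(g>90)
c,_,_,_=0,0,0,0
cs=max(cv2.findContours(m.astype(np.uint8),0,1)[0],key=cv2.contourArea);(u,v),r=cv2.minEnclosingCircle(cs)
A=ray("top",u,v,.082);print("stage",u,v,r,"axis",A,"z",np.median(P[m][:,2]),"diam",2*r*1.1/506)
# screws
S=[]
for (u,v) in[(205,111),(348,106),(207,251),(355,244)]:
    w=g[v-6:v+7,u-6:u+7].astype(float);w=np.clip(w-80,0,None);yy,xx=np.mgrid[v-6:v+7,u-6:u+7]
    S.append(ray("top",(w*xx).sum()/w.sum(),(w*yy).sum()/w.sum(),.013))
S=np.array(S);print(S)
ex=(S[0]-S[2]+S[1]-S[3]);print("yaw",np.degrees(np.arctan2(ex[1],ex[0])), "center",S.mean(0))
# arm end: bright pixels row 244..249
q=P[205:252,255:305];mm=(q[...,2]>.06)&(q[...,2]<.13)
print("ring pts",mm.sum(),q[mm].min(0),q[mm].max(0),q[mm].mean(0))
for nm,b in dict(target=(155,165,205,215),weight=(160,245,190,275),bottle=(362,150,402,190),sensor=(262,178,292,206)).items():
    q=P[b[1]:b[3],b[0]:b[2]];mm=q[...,2]>.025
    print(nm,q[mm].min(0).round(3),q[mm].max(0).round(3))
h=[]
for nm in("top","side"):
    I=cv2.imread("pics/%s0.png"%nm)
    x0,y0,x1,y1=(195,100,365,260) if nm=="top" else (230,165,380,275)
    h.append(cv2.resize(I[y0:y1,x0:x1],(400,int(400*(y1-y0)/(x1-x0))),interpolation=2))
H=max(x.shape[0] for x in h);cv2.imwrite("pics/c0.png",np.hstack([cv2.copyMakeBorder(x,0,H-x.shape[0],0,0,0) for x in h]))
print(robot.camera_params("wrist"))
```

```text
stage 275.9759826660156 147.39520263671875 24.622478485107422 axis [0.66774333 0.08825698 0.082     ] z 0.0805413961170655 diam 0.10705425428307576
[[ 0.77545669  0.26329627  0.013     ]
 [ 0.78674064 -0.07829891  0.013     ]
 [ 0.44300599  0.25110304  0.013     ]
 [ 0.45485202 -0.08970967  0.013     ]]
yaw 2.034863067550254 center [0.61501383 0.08659768 0.013     ]
ring pts 329 [0.45898681 0.04806675 0.06081526] [0.51462046 0.11647874 0.11866111] [0.48731069 0.08239705 0.09279331]
target [0.408 0.006 0.026] [0.603 0.333 1.182]
weight [0.406 0.006 0.025] [0.442 0.342 1.182]
bottle [ 0.408 -0.173  0.025] [0.646 0.006 1.182]
sensor [0.408 0.006 0.033] [0.606 0.102 1.182]
{'fx': 309.70691628693146, 'fy': 309.70691628693146, 'cx': 321.0352221334174, 'cy': 200.83952212494106, 'T_tool_cam': array([[ 9.99999998e-01, -4.78795939e-05, -3.84243006e-05,
         1.34951962e-03],
       [ 5.72737430e-05,  9.52957941e-01,  3.03102556e-01,
        -7.65100439e-02],
       [ 2.21043151e-05, -3.03102558e-01,  9.52957942e-01,
        -1.23621804e-01],
       [ 0.00000000e+00,  0.00000000e+00,  0.00000000e+00,
         1.00000000e+00]])}
```

View pics/c0.png

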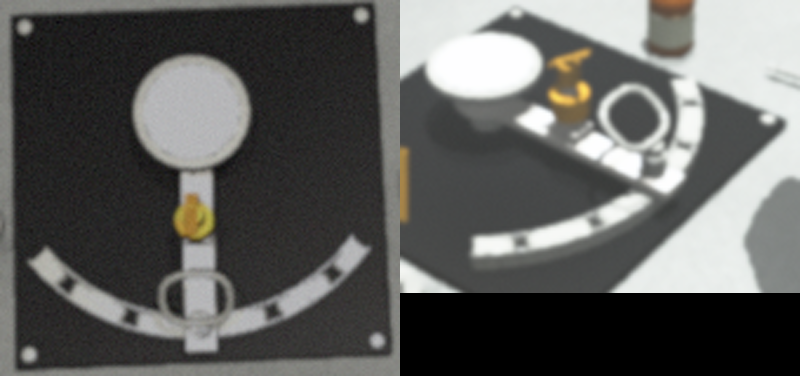

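Stand yaw is about 2° and the axis is at about (0.669, 0.0885). That puts the ring centre at about (0.491, 0.082, 0.096), and the depth cloud agrees (ring y-centre 0.082, top 0.118). I'll shut the fingers (about 29 x 22 mm) and move above the ring, then tilt.

step_arm --fingers -1 --squeeze 20 --rows '[{"slide": [0.98,3.02,0],"angular": [0,0,-1.1]},{"slide": [0.98,3.02,0],"angular": [0,0,-1.1]},{"slide": [0.98,3.02,0],"angular": [0,0,-1.1]},{"slide": [0.98,3.02,0],"angular": [0,0,-1.1]},{"slide": [0.98,3.02,0],"angular": [0,0,-1.1]},{"slide": [0.98,3.02,0],"angular": [0,0,-1.1]},{"slide": [0.98,3.02,0],"angular": [0,0,-1.1]},{"slide": [0.98,3.02,0],"angular": [0,0,-1.1]},{"slide": [0.98,3.02,0],"angular": [0,0,-1.1]},{"slide": [0.98,3.02,0],"angular": [0,0,-1.1]},{"slide": [0.98,3.02,0],"angular": [0,0,-1.1]},{"slide": [0.98,3.02,0],"angular": [0,0,-1.1]},{"slide": [0.98,3.02,0],"angular": [0,0,-1.1]},{"slide": [0.98,3.02,0],"angular": [0,0,-1.1]},{"slide": [0.98,3.02,0],"angular": [0,0,-1.1]},{"slide": [0.98,3.02,0],"angular": [0,0,-1.1]},{"slide": [0.98,3.02,0],"angular": [0,0,-1.1]},{"slide": [0.98,3.02,0],"angular": [0,0,-1.1]},{"slide": [0.98,3.02,0],"angular": [0,0,-1.1]},{"slide": [0.98,3.02,0],"angular": [0,0,-1.1]}]'

```text
clock: 2.1
tcp_pos: [0.4298, 0.0801, 0.25]
orientation: [3.141, -0.0, -1.537]
ft_force: [-0.7, 0.1, -0.2]
width: -0.0002
```

step_arm --rows '[{"slide": [0,0,-0.5],"angular": [0.16,-4.5,0]},{"slide": [0,0,-0.5],"angular": [0.16,-4.5,0]},{"slide": [0,0,-0.5],"angular": [0.16,-4.5,0]},{"slide": [0,0,-0.5],"angular": [0.16,-4.5,0]},{"slide": [0,0,-0.5],"angular": [0.16,-4.5,0]},{"slide": [0,0,-0.5],"angular": [0.16,-4.5,0]},{"slide": [0,0,-0.5],"angular": [0.16,-4.5,0]},{"slide": [0,0,-0.5],"angular": [0.16,-4.5,0]},{"slide": [0,0,-0.5],"angular": [0.16,-4.5,0]},{"slide": [0,0,-0.5],"angular": [0.16,-4.5,0]},{"slide": [0,0,0]},{"slide": [0,0,0]}]'

```text
invalid input
```

```bash
cat >> h.py <<'E'
def report():
    s=robot.state();R=Rn.from_euler("xyz",s["orientation"]).as_matrix()
    print("t",s["clock"].__round__(2),"tcp",s["tcp_pos"].round(4),"x",R[:,0].round(3),"z",R[:,2].round(3),"tip",(s["tcp_pos"]+robot.tip_extent*R[:,2]).round(4),"F",s["ft_force"].round(1),"w",s["width"]);return s,R
def wproj(s,R,P):
    p=robot.camera_params("wrist");T=p["T_tool_cam"];q=R.T@(np.array(P)-s["tcp_pos"]);c=T[:3,:3].T@(q-T[:3,3])
    th=np.arctan2(np.hypot(c[0],c[1]),c[2]);a=np.arctan2(c[1],c[0]);return p["cx"]+p["fx"]*th*np.cos(a),p["cy"]+p["fy"]*th*np.sin(a)
E
python3 - <<'E'
from h import *
s,R=report();print(robot.tip_extent,s["qpos"].round(3))
i,d=robot.camera("wrist");I=i.copy()
for P in[(.491,.0822,.096),(.669-.1997,.0815,.081),(.669-.156,.083,.111)]:
    u,v=wproj(s,R,P);print(u,v);cv2.circle(I,(int(u),int(v)),3,(0,0,255),-1)
cv2.imwrite("pics/w1.png",I)
E
```

```text
t 2.1 tcp [0.4298 0.0801 0.25  ] x [ 0.034 -0.999  0.   ] z [-0. -0. -1.] tip [0.4298 0.0801 0.231 ] F [-0.7  0.1 -0.2] w -0.00023103579886363788
0.019 [-0.088 -0.141  1.935 -0.     1.348  1.448]
319.191046077051 123.0975810868489
319.2555742948457 144.96744752481567
319.0171629567823 98.17272690625228
```

View pics/w1.png

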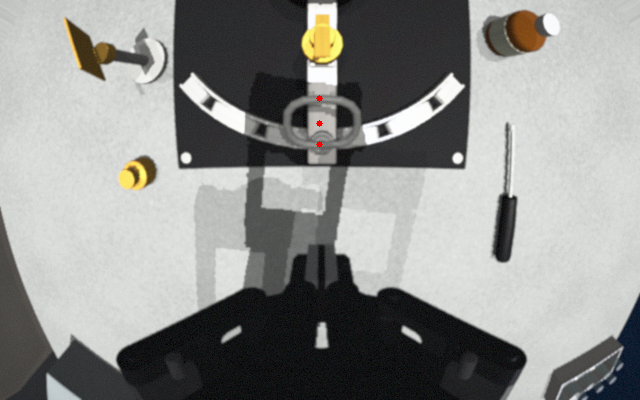

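The wrist view puts the ring at about (322,123), within 3 px of my prediction (319,123), so its position is confirmed to about 2 mm. The tilt call was refused, probably because its last rows had no "angular". I'll send it again complete.

step_arm --rows '[{"slide": [0,0,-0.7],"angular": [0.16,-4.5,0]},{"slide": [0,0,-0.7],"angular": [0.16,-4.5,0]},{"slide": [0,0,-0.7],"angular": [0.16,-4.5,0]},{"slide": [0,0,-0.7],"angular": [0.16,-4.5,0]},{"slide": [0,0,-0.7],"angular": [0.16,-4.5,0]},{"slide": [0,0,-0.7],"angular": [0.16,-4.5,0]},{"slide": [0,0,-0.7],"angular": [0.16,-4.5,0]},{"slide": [0,0,-0.7],"angular": [0.16,-4.5,0]},{"slide": [0,0,-0.7],"angular": [0.16,-4.5,0]},{"slide": [0,0,-0.7],"angular": [0.16,-4.5,0]},{"slide": [0,0,0],"angular": [0,0,0]},{"slide": [0,0,0],"angular": [0,0,0]}]'

```text
clock: 3.35
tcp_pos: [0.4297, 0.0786, 0.1803]
orientation: [-2.357, 0.001, -1.536]
ft_force: [1.1, 0.1, 1.4]
width: -0.0003
```

Run:
```python
from h import *
s,R=report();print(s["qpos"].round(3))
i,d=robot.camera("wrist");I=i.copy()
for P in[(.491,.0822,.096),(.669-.1997,.0815,.081),(.669-.156,.083,.111)]:
    u,v=wproj(s,R,P);print(u,v);cv2.circle(I,(int(u),int(v)),3,(0,0,255),-1)
cv2.imwrite("pics/w2.png",I)
```

```text
t 3.35 tcp [0.4297 0.0786 0.1803] x [ 0.035 -0.999 -0.001] z [ 0.706  0.025 -0.708] tip [0.4431 0.0791 0.1668] F [1.1 0.1 1.4] w -0.0003486143785718856
[-0.224 -0.572  2.566  0.461  0.42   0.961]
317.168065196112 226.26917915498376
317.20540145261987 258.028391393917
317.0455059949958 192.71887746566074
```

View pics/w2.png

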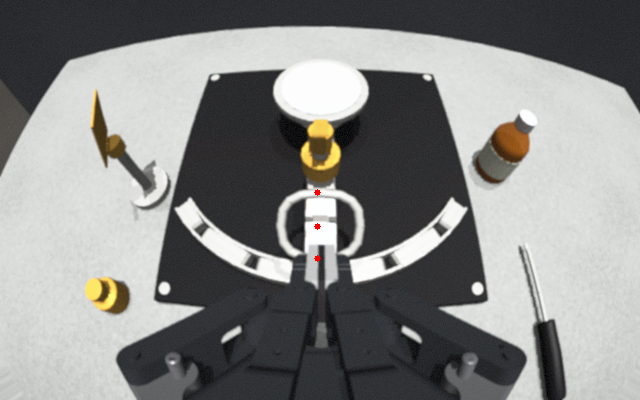

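All clear: the fingertips are just before the ring (centre about (320,226)), and the ring sits about 2 mm to the -y side of my prediction. Next I'll line up along the finger axis, 35 mm before the opening.

step_arm --rows '[{"slide": [0.4,0.01,-0.77],"angular": [0,0,0]},{"slide": [0.4,0.01,-0.77],"angular": [0,0,0]},{"slide": [0.4,0.01,-0.77],"angular": [0,0,0]},{"slide": [0.4,0.01,-0.77],"angular": [0,0,0]},{"slide": [0.4,0.01,-0.77],"angular": [0,0,0]},{"slide": [0.4,0.01,-0.77],"angular": [0,0,0]},{"slide": [0,0,0],"angular": [0,0,0]}]'

```text
clock: 4.1
tcp_pos: [0.4548, 0.0796, 0.1341]
orientation: [-2.357, 0.002, -1.535]
ft_force: [-0.2, -0.2, -0.4]
width: -0.0002
```

Run:
```python
from h import *
s,R=report();print(s["qpos"].round(3))
i,d=robot.camera("wrist");I=i.copy()
for P in[(.4905,.0805,.096)]:
    u,v=wproj(s,R,P);print(u,v);cv2.circle(I,(int(u),int(v)),2,(0,0,255),-1)
cv2.imwrite("pics/w3.png",cv2.resize(I[120:320,220:420],(600,600)))
```

```text
t 4.1 tcp [0.4548 0.0796 0.1341] x [ 0.036 -0.999 -0.002] z [ 0.706  0.026 -0.708] tip [0.4682 0.0801 0.1206] F [-0.2 -0.2 -0.4] w -0.000246045057553093
[-0.197 -0.29   2.532  0.914  0.209  0.502]
319.0584196093106 235.90864299201277
```

View pics/w3.png

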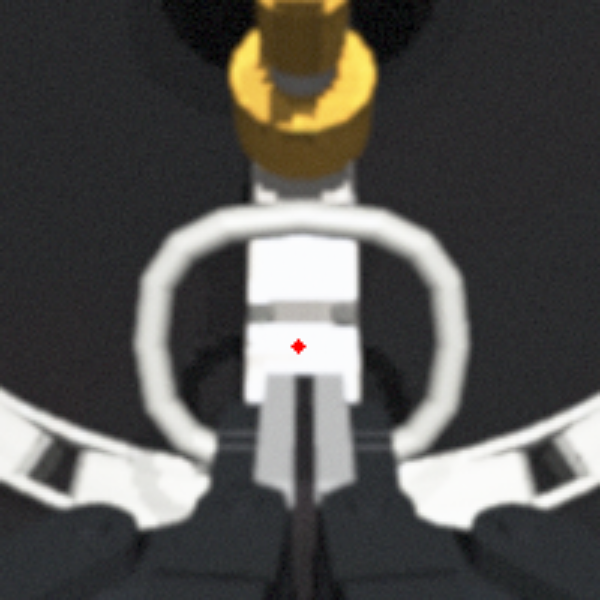

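The ring is laterally centred on the fingers: its opening spans crop columns 165 to 440, with the fingers at about 305. Joint 5 is close to its straight-wrist limit, though, so I'll ease the tilt to 30° and then insert.

step_arm --rows '[{"slide": [0.18,0,0.18],"angular": [-0.1,3,0]},{"slide": [0.18,0,0.18],"angular": [-0.1,3,0]},{"slide": [0.18,0,0.18],"angular": [-0.1,3,0]},{"slide": [0.18,0,0.18],"angular": [-0.1,3,0]},{"slide": [0.18,0,0.18],"angular": [-0.1,3,0]},{"slide": [0,0,0],"angular": [0,0,0]},{"slide": [0,0,0],"angular": [0,0,0]}]'

```text
clock: 4.85
tcp_pos: [0.4629, 0.0802, 0.1433]
orientation: [-2.6, 0.003, -1.534]
ft_force: [-0.0, 0.5, -0.7]
width: -0.0002
```

Run:
```python
from h import *
s,R=report();print(s["qpos"].round(3))
```

```text
t 4.85 tcp [0.4629 0.0802 0.1433] x [ 0.037 -0.999 -0.003] z [ 0.515  0.022 -0.857] tip [0.4727 0.0807 0.127 ] F [-0.   0.5 -0.7] w -0.00023074761610411757
[-0.146 -0.234  2.349  0.202  0.501  1.237]
```

step_arm --rows '[{"slide": [0.3,0,-0.52],"angular": [0,0,0]},{"slide": [0.3,0,-0.52],"angular": [0,0,0]},{"slide": [0.3,0,-0.52],"angular": [0,0,0]},{"slide": [0.3,0,-0.52],"angular": [0,0,0]},{"slide": [0.3,0,-0.52],"angular": [0,0,0]},{"slide": [0.3,0,-0.52],"angular": [0,0,0]},{"slide": [0,0,0],"angular": [0,0,0]}]'

```text
clock: 5.55
tcp_pos: [0.4804, 0.0804, 0.1104]
orientation: [-2.603, 0.004, -1.534]
ft_force: [-0.8, 0.7, 0.6]
width: 0.0
```

step_arm --rows '[{"slide": [0.3,0,-0.52],"angular": [0,0,0]},{"slide": [0.3,0,-0.52],"angular": [0,0,0]},{"slide": [0.3,0,-0.52],"angular": [0,0,0]},{"slide": [0.3,0,-0.52],"angular": [0,0,0]},{"slide": [0,0,0],"angular": [0,0,0]},{"slide": [0,0,0],"angular": [0,0,0]}]'

```text
clock: 6.15
tcp_pos: [0.4925, 0.0804, 0.0903]
orientation: [-2.602, 0.004, -1.534]
ft_force: [0.7, -0.3, 0.0]
width: -0.0002
```

Run:
```python
from h import *
s,R=report();print(s["qpos"].round(3))
w,_=robot.camera("wrist");v,_=robot.camera("side")
cv2.imwrite("pics/w4.png",np.hstack([cv2.resize(w[100:320,210:430],(400,400)),cv2.resize(v[140:280,240:380],(400,400),interpolation=2)]))
```

```text
t 6.15 tcp [0.4925 0.0804 0.0903] x [ 0.037 -0.999 -0.004] z [ 0.513  0.023 -0.858] tip [0.5022 0.0809 0.074 ] F [ 0.7 -0.3  0. ] w -0.00019536224231741858
[-0.133 -0.009  2.301  0.283  0.329  1.158]
```

View pics/w4.png

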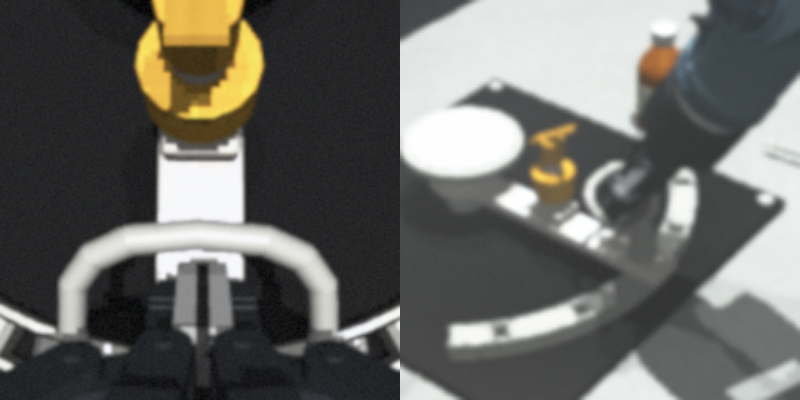

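The fingertips are through the ring: in the left crop the upper bar passes behind them, and the force is about 0. Now I'll lift in stages and watch the force.

step_arm --rows '[{"slide": [0,0,0.3],"angular": [0,0,0]},{"slide": [0,0,0.3],"angular": [0,0,0]},{"slide": [0,0,0.3],"angular": [0,0,0]},{"slide": [0,0,0.3],"angular": [0,0,0]},{"slide": [0,0,0.3],"angular": [0,0,0]},{"slide": [0,0,0.3],"angular": [0,0,0]}]'

```text
clock: 6.85
tcp_pos: [0.4927, 0.0804, 0.1091]
orientation: [-2.601, 0.004, -1.534]
ft_force: [0.1, 0.7, 1.1]
width: -0.0002
```

step_arm --rows '[{"slide": [0,0,0.2],"angular": [0,0,0]},{"slide": [0,0,0.2],"angular": [0,0,0]},{"slide": [0,0,0.2],"angular": [0,0,0]},{"slide": [0,0,0.2],"angular": [0,0,0]},{"slide": [0,0,0],"angular": [0,0,0]}]'

```text
clock: 7.35
tcp_pos: [0.4925, 0.0804, 0.1167]
orientation: [-2.602, 0.004, -1.534]
ft_force: [-0.2, 0.4, 0.1]
width: -0.0
```

step_arm --rows '[{"slide": [0,0,0.2],"angular": [0,0,0]},{"slide": [0,0,0.2],"angular": [0,0,0]},{"slide": [0,0,0.2],"angular": [0,0,0]},{"slide": [0,0,0],"angular": [0,0,0]}]'

```text
clock: 7.75
tcp_pos: [0.4927, 0.0804, 0.1229]
orientation: [-2.601, 0.004, -1.534]
ft_force: [-2.4, 0.3, 0.9]
width: 0.0001
```

The force stayed near zero. With this leaning ring, a straight lift slides the finger out before it meets the upper bar. I'll retrace down, then move forward and deeper under the upper bar before lifting.

step_arm --rows '[{"slide": [0,0,-0.4],"angular": [0,0,0]},{"slide": [0,0,-0.4],"angular": [0,0,0]},{"slide": [0,0,-0.4],"angular": [0,0,0]},{"slide": [0,0,-0.4],"angular": [0,0,0]},{"slide": [0,0,-0.4],"angular": [0,0,0]},{"slide": [0,0,-0.4],"angular": [0,0,0]},{"slide": [0,0,-0.4],"angular": [0,0,0]},{"slide": [0,0,-0.4],"angular": [0,0,0]},{"slide": [0,0,0],"angular": [0,0,0]}]'

```text
clock: 8.65
tcp_pos: [0.4921, 0.0804, 0.0899]
orientation: [-2.603, 0.004, -1.534]
ft_force: [-0.0, 1.1, 0.1]
width: 0.0004
```

step_arm --rows '[{"slide": [0.2,0,-0.05],"angular": [0,0,0]},{"slide": [0.2,0,-0.05],"angular": [0,0,0]},{"slide": [0.2,0,-0.05],"angular": [0,0,0]},{"slide": [0.2,0,-0.05],"angular": [0,0,0]},{"slide": [0.2,0,-0.05],"angular": [0,0,0]},{"slide": [0.2,0,-0.05],"angular": [0,0,0]},{"slide": [0,0,0],"angular": [0,0,0]}]'

```text
clock: 9.35
tcp_pos: [0.5049, 0.0803, 0.0877]
orientation: [-2.601, 0.004, -1.534]
ft_force: [-0.1, -0.3, -0.4]
width: -0.0004
```

Run:
```python
from h import *
s,R=report();print(s["qpos"].round(3))
w,_=robot.camera("wrist");v,_=robot.camera("side")
cv2.imwrite("pics/w5.png",np.hstack([cv2.resize(w[100:320,210:430],(400,400)),cv2.resize(v[140:280,240:380],(400,400),interpolation=2)]))
```

```text
t 9.35 tcp [0.5049 0.0803 0.0877] x [ 0.037 -0.999 -0.004] z [ 0.514  0.022 -0.858] tip [0.5146 0.0808 0.0714] F [-0.1 -0.3 -0.4] w -0.00037736853564530453
[-0.128  0.027  2.273  0.284  0.32   1.161]
```

View pics/w5.png

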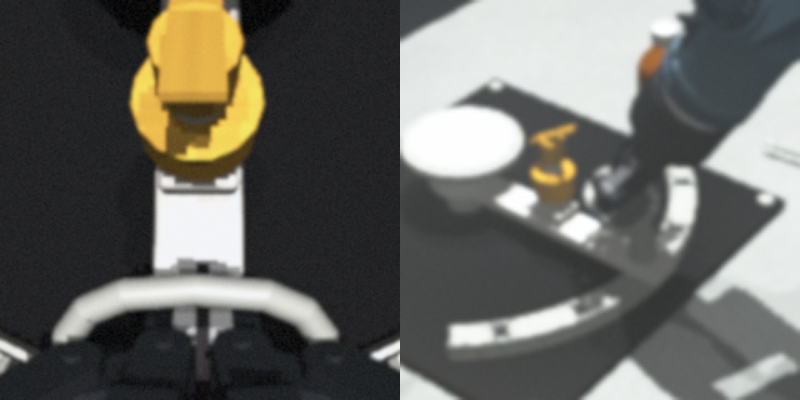

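The upper bar now lies over the fingers, with the tips visible beyond it at about (200,265) in the left crop. Forward 3 mm, then lift.

step_arm --rows '[{"slide": [0.15,0,0],"angular": [0,0,0]},{"slide": [0.15,0,0],"angular": [0,0,0]},{"slide": [0,0,0.2],"angular": [0,0,0]},{"slide": [0,0,0.2],"angular": [0,0,0]},{"slide": [0,0,0.2],"angular": [0,0,0]},{"slide": [0,0,0],"angular": [0,0,0]}]'

```text
clock: 10.05
tcp_pos: [0.5069, 0.0806, 0.0933]
orientation: [-2.603, 0.004, -1.533]
ft_force: [-2.3, 0.3, -1.6]
width: 0.0004
```

step_arm --rows '[{"slide": [0,0,0.2],"angular": [0,0,0]},{"slide": [0,0,0.2],"angular": [0,0,0]},{"slide": [0,0,0.2],"angular": [0,0,0]},{"slide": [0,0,0],"angular": [0,0,0]}]'

```text
clock: 10.45
tcp_pos: [0.5063, 0.0807, 0.0988]
orientation: [-2.604, 0.005, -1.533]
ft_force: [-5.0, -0.4, -5.7]
width: 0.0
```

step_arm --rows '[{"slide": [0,0,0.2],"angular": [0,0,0]},{"slide": [0,0,0.2],"angular": [0,0,0]},{"slide": [0,0,0.2],"angular": [0,0,0]},{"slide": [0,0,0],"angular": [0,0,0]}]'

```text
clock: 10.85
tcp_pos: [0.5063, 0.0807, 0.1048]
orientation: [-2.604, 0.005, -1.533]
ft_force: [-5.2, 0.8, -7.5]
width: -0.0001
```

The ring is engaged at about 9 N and the pin is rising. I'll lift 12 mm more.

step_arm --rows '[{"slide": [0,0,0.2],"angular": [0,0,0]},{"slide": [0,0,0.2],"angular": [0,0,0]},{"slide": [0,0,0.2],"angular": [0,0,0]},{"slide": [0,0,0.2],"angular": [0,0,0]},{"slide": [0,0,0.2],"angular": [0,0,0]},{"slide": [0,0,0.2],"angular": [0,0,0]},{"slide": [0,0,0],"angular": [0,0,0]},{"slide": [0,0,0],"angular": [0,0,0]}]'

```text
clock: 11.65
tcp_pos: [0.5062, 0.0807, 0.1166]
orientation: [-2.605, 0.005, -1.533]
ft_force: [-5.1, -0.6, -7.1]
width: 0.0002
```

Run:
```python
from h import *
s,R=report();print(s["qpos"].round(3))
w,_=robot.camera("wrist");v,_=robot.camera("side")
cv2.imwrite("pics/w6.png",np.hstack([cv2.resize(w[100:320,210:430],(400,400)),cv2.resize(v[140:280,240:380],(400,400),interpolation=2)]))
A=np.array([.669,.0885])
p=s["tcp_pos"];q=p[:2]-A
for a in(-2,-4,-6,-8,-10,-12,-14,-16,-18,-20,-21,-22):
    c,n=np.cos(np.radians(a)),np.sin(np.radians(a));print(a,(100*(np.array([[c,-n],[n,c]])@q-q)).round(2))
```

```text
t 11.65 tcp [0.5062 0.0807 0.1166] x [ 0.038 -0.999 -0.005] z [ 0.511  0.023 -0.859] tip [0.5159 0.0811 0.1003] F [-5.1 -0.6 -7.1] w 0.00015109338404796673
[-0.127 -0.045  2.259  0.223  0.406  1.226]
-2 [-0.02  0.57]
-4 [-0.01  1.14]
-6 [0.01 1.71]
-8 [0.05 2.27]
-10 [0.11 2.84]
-12 [0.19 3.4 ]
-14 [0.29 3.96]
-16 [0.41 4.52]
-18 [0.55 5.07]
-20 [0.71 5.61]
-21 [0.8  5.89]
-22 [0.89 6.15]
```

View pics/w6.png

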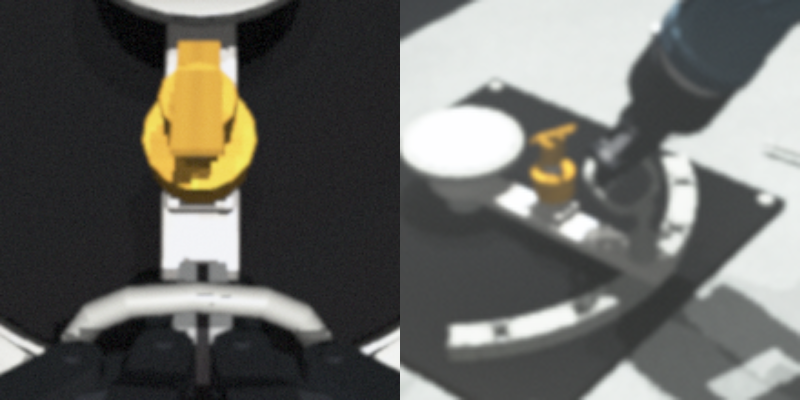

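The ring is lifted about 22 mm and the upper bar still rests on the fingers about 25 mm from the tips. Now I'll swing along the arc, turning the tool with the arm, and take 18° first.

step_arm --rows '[{"slide": [-0.01,0.29,0],"angular": [0,0,-1]},{"slide": [-0.01,0.28,0],"angular": [0,0,-1]},{"slide": [0,0.29,0],"angular": [0,0,-1]},{"slide": [0.01,0.28,0],"angular": [0,0,-1]},{"slide": [0.01,0.29,0],"angular": [0,0,-1]},{"slide": [0.01,0.28,0],"angular": [0,0,-1]},{"slide": [0.02,0.28,0],"angular": [0,0,-1]},{"slide": [0.02,0.28,0],"angular": [0,0,-1]},{"slide": [0.03,0.29,0],"angular": [0,0,-1]},{"slide": [0.03,0.28,0],"angular": [0,0,-1]},{"slide": [0.04,0.28,0],"angular": [0,0,-1]},{"slide": [0.04,0.28,0],"angular": [0,0,-1]},{"slide": [0.05,0.28,0],"angular": [0,0,-1]},{"slide": [0.05,0.28,0],"angular": [0,0,-1]},{"slide": [0.06,0.28,0],"angular": [0,0,-1]},{"slide": [0.06,0.28,0],"angular": [0,0,-1]},{"slide": [0.07,0.28,0],"angular": [0,0,-1]},{"slide": [0.07,0.27,0],"angular": [0,0,-1]},{"slide": [0,0,0],"angular": [0,0,0]},{"slide": [0,0,0],"angular": [0,0,0]}]'

```text
clock: 13.75
tcp_pos: [0.5121, 0.1315, 0.1167]
orientation: [-2.604, 0.004, -1.848]
ft_force: [-4.4, 3.0, -7.4]
width: -0.0001
```

Run:
```python
from h import *
s,R=report();print(s["qpos"].round(3))
w,_=robot.camera("wrist");v,_=robot.camera("top");v0=np.load("pics/top0.npz")["i"]
A=np.array([.669,.0885])
# arm angle from wrist view: bright arm pixels cast on z=.046 plane, radius 65-85mm and 125-150 from axis
p=robot.camera_params("wrist");T=p["T_tool_cam"];yy,xx=np.mgrid[:400,:640]
dx,dy=xx-p["cx"],yy-p["cy"];r=np.hypot(dx,dy)+1e-9;th=r/p["fx"]
D=np.stack([np.sin(th)*dx/r,np.sin(th)*dy/r,np.cos(th)],-1)@T[:3,:3].T@R.T
o=s["tcp_pos"]+R@T[:3,3];G=o+D*((.046-o[2])/D[...,2])[...,None]
rel=G[...,:2]-A;rad=np.hypot(rel[...,0],rel[...,1]);ang=np.degrees(np.arctan2(-rel[...,1],-rel[...,0]))-2.03
hsv=cv2.cvtColor(w,cv2.COLOR_BGR2HSV)
for a,b in((.06,.08),(.122,.132),(.132,.142),(.142,.150)):
    m=(rad>a)&(rad<b)&(abs(ang)<40)&(w.min(2)>110)&(hsv[...,1]<60)&(D[...,2]<0)
    if m.any():print(a,m.sum(),np.percentile(ang[m],[2,50,98]).round(2),"mid",ang[m].mean().round(2))
cv2.imwrite("pics/w7.png",np.hstack([cv2.resize(w[60:320,190:450],(400,400)),cv2.resize(v[100:260,195:355],(400,400),interpolation=2)]))
```

```text
t 13.75 tcp [0.5121 0.1315 0.1167] x [-0.274 -0.962 -0.004] z [ 0.494 -0.137 -0.859] tip [0.5215 0.1289 0.1004] F [-4.4  3.  -7.4] w -5.51356780190777e-05
[ 0.146  0.056  2.157 -0.471  0.474  2.367]
0.06 63 [-29.47  -3.99  -1.45] mid -8.46
0.122 602 [-23.47 -16.88 -10.27] mid -16.88
0.132 588 [-23.01 -16.96 -10.87] mid -16.95
0.142 375 [-22.9  -17.83 -11.34] mid -17.09
```

View pics/w7.png

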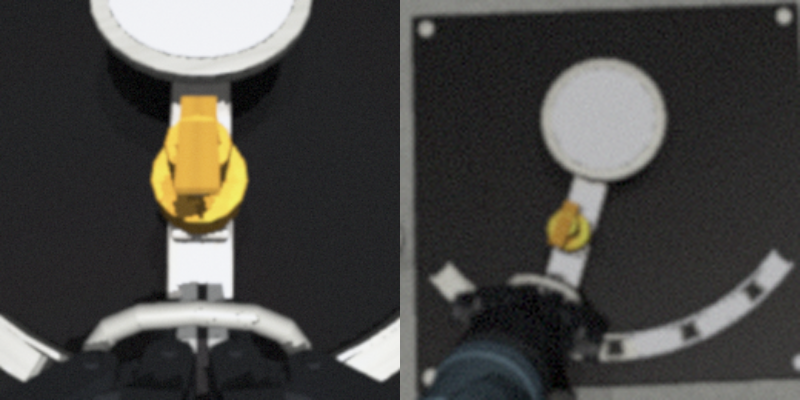

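The arm followed to about -17°, with the ring still hooked. Using the earlier wrist picture at 0°, I'll calibrate this angle measurement.

```bash
cat >> h.py <<'E'
def armang(w,tcp,R):
    A=np.array([.669,.0885]);p=robot.camera_params("wrist");T=p["T_tool_cam"];yy,xx=np.mgrid[:400,:640]
    dx,dy=xx-p["cx"],yy-p["cy"];r=np.hypot(dx,dy)+1e-9;th=r/p["fx"]
    D=np.stack([np.sin(th)*dx/r,np.sin(th)*dy/r,np.cos(th)],-1)@T[:3,:3].T@R.T
    o=tcp+R@T[:3,3];G=o+D*((.046-o[2])/D[...,2])[...,None]
    rel=G[...,:2]-A;rad=np.hypot(rel[...,0],rel[...,1]);ang=np.degrees(np.arctan2(-rel[...,1],-rel[...,0]))-2.03
    hsv=cv2.cvtColor(w,cv2.COLOR_BGR2HSV);out=[]
    for a,b in((.122,.132),(.132,.142),(.142,.150)):
        m=(rad>a)&(rad<b)&(abs(ang)<40)&(w.min(2)>110)&(hsv[...,1]<60)&(D[...,2]<0)
        lo,hi=np.percentile(ang[m],[2,98]) if m.any() else (9,9);out.append((int(m.sum()),round((lo+hi)/2,2),round(hi-lo,1)))
    return out
E
python3 - <<'E'
from h import *
for f,t,o in(("w1",[.4298,.0801,.25],[3.141,0,-1.537]),("w2",[.4297,.0786,.1803],[-2.357,.001,-1.536])):
    print(f,armang(cv2.imread("pics/%s.png"%f),np.array(t),Rn.from_euler("xyz",o).as_matrix()))
s,R=report();w,_=robot.camera("wrist");print(armang(w,s["tcp_pos"],R))
E
```

```text
w1 [(300, np.float64(1.28), np.float64(13.8)), (279, np.float64(1.28), np.float64(12.6)), (220, np.float64(0.97), np.float64(11.1))]
w2 [(517, np.float64(0.77), np.float64(29.0)), (471, np.float64(0.82), np.float64(32.2)), (365, np.float64(0.84), np.float64(32.8))]
t 13.85 tcp [0.5121 0.1314 0.1168] x [-0.274 -0.962 -0.004] z [ 0.494 -0.137 -0.859] tip [0.5215 0.1288 0.1005] F [-5.   1.5 -6.7] w -9.704098978146299e-05
[(603, np.float64(-16.86), np.float64(13.2)), (588, np.float64(-16.93), np.float64(12.1)), (371, np.float64(-17.13), np.float64(11.5))]
```

The zero reading is +1.2° in the clean view (w1), so the arm is at about -18.1°, which matches the commanded 18°. Two degrees more, then lower.

step_arm --rows '[{"slide": [0.08,0.27,0],"angular": [0,0,-1]},{"slide": [0.08,0.27,0],"angular": [0,0,-1]},{"slide": [0,0,0],"angular": [0,0,0]},{"slide": [0,0,0],"angular": [0,0,0]}]'

```text
clock: 14.3
tcp_pos: [0.5137, 0.1368, 0.1168]
orientation: [-2.603, 0.004, -1.883]
ft_force: [-4.7, 1.5, -6.4]
width: 0.0001
```

Run:
```python
from h import *
s,R=report();w,_=robot.camera("wrist");print(armang(w,s["tcp_pos"],R))
```

```text
t 14.3 tcp [0.5137 0.1368 0.1168] x [-0.307 -0.952 -0.004] z [ 0.489 -0.154 -0.859] tip [0.523  0.1339 0.1004] F [-4.7  1.5 -6.4] w 5.603997566766236e-05
[(603, np.float64(-18.83), np.float64(13.2)), (588, np.float64(-18.91), np.float64(12.1)), (354, np.float64(-19.08), np.float64(11.5))]
```

The corrected angle is about -20.1°. I'll lower 20 mm and watch the force.

step_arm --rows '[{"slide": [0,0,-0.2],"angular": [0,0,0]},{"slide": [0,0,-0.2],"angular": [0,0,0]},{"slide": [0,0,-0.2],"angular": [0,0,0]},{"slide": [0,0,-0.2],"angular": [0,0,0]},{"slide": [0,0,-0.2],"angular": [0,0,0]},{"slide": [0,0,-0.2],"angular": [0,0,0]},{"slide": [0,0,-0.2],"angular": [0,0,0]},{"slide": [0,0,0],"angular": [0,0,0]}]'

```text
clock: 15.15
tcp_pos: [0.5138, 0.1368, 0.1028]
orientation: [-2.603, 0.004, -1.883]
ft_force: [-5.5, 1.6, -6.3]
width: 0.0
```

step_arm --rows '[{"slide": [0,0,-0.2],"angular": [0,0,0]},{"slide": [0,0,-0.2],"angular": [0,0,0]},{"slide": [0,0,0],"angular": [0,0,0]}]'

```text
clock: 15.45
tcp_pos: [0.5138, 0.1368, 0.0988]
orientation: [-2.603, 0.004, -1.883]
ft_force: [-6.6, 1.7, -5.5]
width: -0.0003
```

step_arm --rows '[{"slide": [0,0,-0.2],"angular": [0,0,0]},{"slide": [0,0,-0.2],"angular": [0,0,0]},{"slide": [0,0,-0.2],"angular": [0,0,0]},{"slide": [0,0,-0.2],"angular": [0,0,0]},{"slide": [0,0,0],"angular": [0,0,0]}]'

```text
clock: 15.95
tcp_pos: [0.5154, 0.137, 0.0923]
orientation: [-2.6, 0.006, -1.883]
ft_force: [-4.3, 1.5, -1.8]
width: -0.0001
```

Run:
```python
from h import *
s,R=report();w,d=robot.camera("wrist");print(armang(w,s["tcp_pos"],R))
cv2.imwrite("pics/w8.png",w[60:340,180:460])
```

```text
t 15.95 tcp [0.5154 0.137  0.0923] x [-0.307 -0.952 -0.006] z [ 0.492 -0.153 -0.857] tip [0.5247 0.1341 0.076 ] F [-4.3  1.5 -1.8] w -6.786092215590523e-05
[(750, np.float64(-18.91), np.float64(13.0)), (745, np.float64(-19.02), np.float64(12.1)), (376, np.float64(-19.03), np.float64(11.3))]
```

View pics/w8.png

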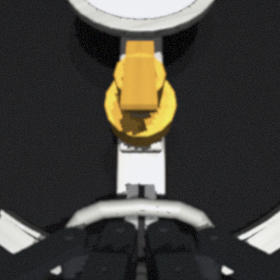

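The ring load persisted below the rail-top level, so the pin has entered the hole. I'll centre the fingers in the ring, then withdraw along the finger axis.

step_arm --rows '[{"slide": [-0.25,0.08,-0.05],"angular": [0,0,0]},{"slide": [-0.25,0.08,-0.05],"angular": [0,0,0]},{"slide": [-0.25,0.08,-0.05],"angular": [0,0,0]},{"slide": [-0.25,0.08,-0.05],"angular": [0,0,0]},{"slide": [-0.25,0.08,0],"angular": [0,0,0]},{"slide": [-0.2,0.06,0],"angular": [0,0,0]},{"slide": [0,0,0],"angular": [0,0,0]}]'

```text
clock: 16.7
tcp_pos: [0.4999, 0.1412, 0.0896]
orientation: [-2.601, 0.004, -1.882]
ft_force: [-0.9, 0.1, 0.8]
width: 0.0003
```

step_arm --rows '[{"slide": [-0.3,0.09,0.52],"angular": [0,0,0]},{"slide": [-0.3,0.09,0.52],"angular": [0,0,0]},{"slide": [-0.3,0.09,0.52],"angular": [0,0,0]},{"slide": [-0.3,0.09,0.52],"angular": [0,0,0]},{"slide": [0,0,0],"angular": [0,0,0]}]'

```text
clock: 17.2
tcp_pos: [0.4884, 0.145, 0.1116]
orientation: [-2.6, 0.005, -1.882]
ft_force: [1.4, -0.2, -0.3]
width: 0.0001
```

step_arm --rows '[{"slide": [-0.3,0.09,0.52],"angular": [0,0,0]},{"slide": [-0.3,0.09,0.52],"angular": [0,0,0]},{"slide": [-0.3,0.09,0.52],"angular": [0,0,0]},{"slide": [-0.3,0.09,0.52],"angular": [0,0,0]},{"slide": [-0.3,0.09,0.52],"angular": [0,0,0]},{"slide": [-0.3,0.09,0.52],"angular": [0,0,0]},{"slide": [-0.3,0.09,0.6],"angular": [0,0,0]},{"slide": [0,0,1],"angular": [0,0,0]},{"slide": [0,0,1.5],"angular": [0,0,0]},{"slide": [0,0,1.5],"angular": [0,0,0]},{"slide": [0,0,1.5],"angular": [0,0,0]},{"slide": [0,0,0],"angular": [0,0,0]},{"slide": [0,0,0],"angular": [0,0,0]}]'

```text
clock: 18.5
tcp_pos: [0.4674, 0.151, 0.2031]
orientation: [-2.601, 0.005, -1.883]
ft_force: [-0.1, 0.2, -0.1]
width: -0.0003
```

Run:
```python
from h import *
s,R=report();w,d=robot.camera("wrist");print(armang(w,s["tcp_pos"],R))
v,_=robot.camera("side");t,_=robot.camera("top")
A=np.array([.669,.0885]);a=np.radians(182.03-20)
u=np.array([np.cos(a),np.sin(a)]);I=w.copy()
for r,z in((.178,.096),(.1997,.081),(.1563,.1112)):
    q=wproj(s,R,[*(A+r*u),z]);print(np.round(q,1));cv2.circle(I,tuple(np.int32(np.round(q))),1,(0,0,255),-1)
cv2.imwrite("pics/w9.png",np.hstack([cv2.resize(I[100:340,200:440],(400,400),interpolation=2),cv2.resize(v[150:290,220:360],(400,400),interpolation=2)]))
t0=np.load("pics/top0.npz")["i"];D=cv2.absdiff(t,t0).max(2)
for n,b in dict(target=(155,165,198,212),weight=(160,247,188,273),bottle=(362,152,400,190),driver=(383,215,412,310)).items():print(n,D[b[1]:b[3],b[0]:b[2]].mean().round(1))
```

```text
t 18.5 tcp [0.4674 0.151  0.2031] x [-0.307 -0.952 -0.005] z [ 0.491 -0.154 -0.857] tip [0.4767 0.1481 0.1868] F [-0.1  0.2 -0.1] w -0.0003341667370006754
[(291, np.float64(-18.87), np.float64(13.5)), (351, np.float64(-19.4), np.float64(16.5)), (463, np.float64(-19.46), np.float64(23.9))]
[316.3 236.3]
[316.5 263.3]
[316.1 206.5]
target 3.7
weight 4.3
bottle 4.1
driver 5.3
```

View pics/w9.png

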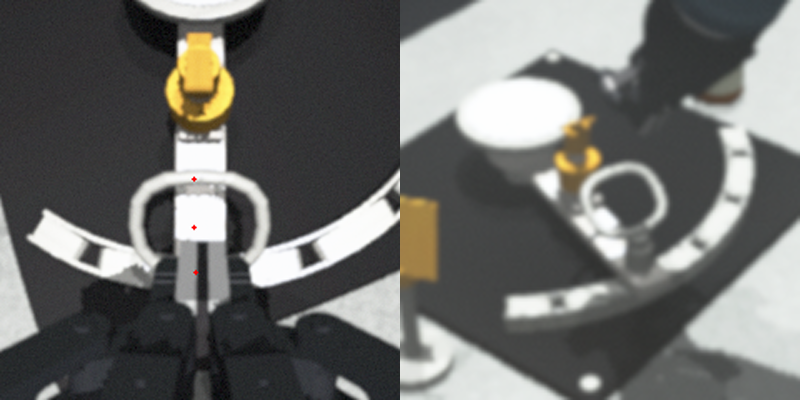

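The ring's upper bar lies on its predicted pin-home position, (194,177) against (194,179), and the surroundings are unchanged. One depth check of the ring height before and after will confirm the pin is home; I'll also back away a little further.

step_arm --rows '[{"slide": [-0.5,0,2],"angular": [0,2,0]},{"slide": [-0.5,0,2],"angular": [0,3,0]},{"slide": [-0.5,0,2],"angular": [0,3,0]},{"slide": [-0.5,0,2],"angular": [0,3,0]},{"slide": [0,0,0],"angular": [0,0,0]},{"slide": [0,0,0],"angular": [0,0,0]}]'

```text
clock: 19.25
tcp_pos: [0.4472, 0.1509, 0.2818]
orientation: [-2.784, -0.055, -1.878]
ft_force: [-0.2, -0.6, -0.4]
width: 0.0
```

Run:
```python
from h import *
report();A=np.array([.669,.0885])
v,d1=robot.camera("side");d0=np.load("pics/side0.npz")["d"]
for d,off in((d0,0),(d1,-20)):
    P=cloud("side",d);a=np.radians(182.03+off);u=np.array([np.cos(a),np.sin(a)]);q=P[...,:2]-A
    r=q@u;l=q@np.array([-u[1],u[0]]);z=P[...,2]
    m=(r>.145)&(r<.215)&(abs(l)<.045)&(z>.06)&(z<.17)
    e=(r>.14)&(r<.23)&(abs(l)<.05)&(z>.035)&(z<.055)
    print(off,m.sum(),"z pct",np.percentile(z[m],[5,50,95,98]).round(4),"lat mean",l[m].mean().round(4),"r",np.percentile(r[m],[5,50,95]).round(3))
```

```text
t 19.25 tcp [0.4472 0.1509 0.2818] x [-0.302 -0.952  0.055] z [ 0.318 -0.155 -0.935] tip [0.4532 0.1479 0.264 ] F [-0.2 -0.6 -0.4] w 1.8146478696588113e-06
0 279 z pct [0.0642 0.0899 0.1133 0.1151] lat mean -0.002 r [0.158 0.19  0.209]
-20 322 z pct [0.0646 0.0896 0.114  0.1151] lat mean -0.0007 r [0.158 0.191 0.208]
```

The ring height matches its pin-home value at the start to within 1 mm, and the lateral offset puts the arm at the new hole. The robot is clear, so I'm handing in.

```bash
python3 -c "
from cell import robot
robot.sign_off()"
```

```text
the job is handed in; nothing more can be done
```

The sensor arm now stands one hole towards the target's side (+y, about -0.349 rad) with the pin home. The job is handed in at about 19 s of the 48 s allowed.

**What I did:** I put the shut fingertips through the ring and lifted it about 22 mm with the arm still in the middle hole. I then swung the arm 20° along the arc, lowered the pin and withdrew. The measured force on the ring was about 9 N. The first lift slid out of the leaning ring without any force, so I lowered the fingers again, moved them deeper under the upper bar and repeated the lift.

**Last checks:**
- **Pin:** the ring's height matches its pin-home height at the start to within 1 mm.
- **Angle:** the wrist camera gave about -20.1° once I corrected its +1.2° zero offset. That offset is only approximate, because the second reference picture was contaminated and gave +0.8°. After release the cleanest reading was unchanged; two others shifted by up to 0.6° because the fingers and ring were in the way. The ring's lateral position agrees with the -20° hole to about 1 mm.
- **Surroundings:** the target, bottle, weight and driver look unmoved in before-and-after top views.
- **Clearance:** the contact force is about 0 N, and the fingertips are about 15 cm above the ring.

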